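Shut and latch the pantry locker

ROBOT

A 6-joint arm with a two-finger parallel gripper is mounted at the origin on a cart in front of the work surface, level with it; the furniture and walls round the work are solid. World frame = base frame: x ahead of the robot, y to its left, z up, the work surface at z = 0. Lengths are in m, angles in rad, forces in N, time in s.
With the tool pointing down it reaches from about 0.375 to 0.75 m from the base axis. Payload 9 kg.
Tool frame: the origin (TCP) lies at the very end of the fingers, on their centre line; the grasp point (between the pads) lies 19 mm behind it; z points along the fingers, y is the line along which they close (so a half turn about z gives the same grasp; the last joint's range is limited). The gripper opens to 85 mm and grips with 20 to 120 N. Pads are 22 mm wide; open, the fingers measure 114 mm over their backs; the gripper's body (76 mm by 85 mm) begins 54 mm behind the grasp point. The pads swing forward as they close: fully open they stand 13 mm farther back than shut.
Start: joints at [-1.401, 0.104, 0.097, 1.564, 0, 1.353], TCP at [0.227, -0.555, 0.231] pointing down, gripper open.
Joint ranges: [-2.99, 2.99], [-0.84, 1.86], [-1.1, 1.16], [-1.84, 2.11], [-1.51, 1.56], [-3.14, 3.14]. Speed limits (rad/s): [2.22, 2.22, 2.57, 3.14, 3.14, 3.14].

INTERFACE

Orientations are given as a unit quaternion [x, y, z, w].
In Python, from rig import robot gives the robot as it stands.
- The arm moves only by the tool arm_command, never from a script. Its argument "moves" is a list of rows, each an object with "travel": the shift along the world's x, y, z in mm, a list of three; "turn": the turn, a rotation vector about the world's x, y, z in rad, a list of three; "jaw": the closure, from 0 (fully open) to 1 (shut). In form: [{"travel": [tx, ty, tz], "turn": [ax, ay, az], "jaw": jaw}, ...]. A call has 1 to 8 rows; each row shifts and turns the commanded pose from where the row before left it; what a row does not reach is not made up. A row lasts 1/12 s, in which the tool goes at most 41.7 mm and 7.16 degrees, less where a joint would pass 70% of its speed; a pose out of reach is approached as far as the arm can. A call with a gripper value outside its range is refused whole. The fingers move at their own pace and stop on an object; "newtons" is the grip in N (left out, the last holds). Time passes only in rows, so rows that do not move let the fingers close. It gives the time, the measured TCP pose, the force, the opening and the grip force at its end, in the units of the state.
- robot.sense(): the state, without advancing time (a new reading comes with each control period).
- robot.snapshot(name): name is "scene" or "top" or "wrist"; returns a dict with "color" (384x512x3 uint8, red, green, blue), "range_z" (384x512 float32, m along the optical axis (not along the pixel's ray), 0 where there is no reading), "intrinsics" (3x3 intrinsics, pixels), "R" (3x3) and "t" (3): a world point X has camera coordinates R X + t. Camera axes: x right, y down, z forward; pixel columns grow to the right and rows downward; lengths in m; the calibration is good to about 2 mm. A picture is of the moment at which its call begins.
- robot.sign_off(): hands the job in; it is judged then, once.
The state is a dict: "time": time; "joint_pos": joint angles; "qvel": joint speeds; "effort": joint torques, N m; "ee_pos": TCP position; "eef_rot": TCP orientation; "wrist_force": force on the tool from outside, world axes, zero at the start; "wrist_torque": the same for the moment, N m; "gripper_width": finger opening in m; "gripper_force": force on a finger pad.
Only numpy, scipy, OpenCV 4.12 (cv2) and the standard library are available. Lean on these libraries where they do the work, as an engineer would, in place of code of your own. Each camera call takes 0.05 s, during which the arm holds its last target. There are 200 camera calls.

TASK

A flat tin juts out of the open pantry locker: push it straight back along the locker's floor until it rests against the back panel. Then swing the slatted gate shut with its latch bar lifted over the catch, press it gently against its sprung buffer and let the bar drop behind the catch, so that it holds the gate. Force neither the gate nor the tin, and leave everything else where it stands.

Things in the scene. Friction and masses are not known exactly. Their poses are not given: they have to be found in the camera images.
- locker: Fixed light-wood locker, 304 wide, 139 deep, 200 high (mm). Origin: underside, 67.5 behind the front plane of its frame; x points into it, y to its left seen from the front, z up. Floor top at z = 16, from x = -67.5 to the back panel's face at x = +59.5. Gateway clear for y = -110 to +118, z = 16 to 186. Roof top z = 200, front edge x = -67.5. Spice jars stand at y > 25.
- tin: Flat round food tin, red label, diameter 86 mm, height 40 mm, 0.16 to 0.33 kg, too wide to grip. Origin: centre of its underside. It stands on the locker's floor in the gateway (locker y -55 to -15 mm) and juts 18 to 30 mm out over the front edge. It slides with 1 to 4 N. Against the back panel its origin is at x = +16 mm in the locker's frame.
- gate (a joint): Angle of the slatted gate, rad: 0 = shut as designed, grows as it opens towards the robot; starts at 1.2 to 1.5. It stays where left; turning takes under 1 N at the knob. Its last 8 mm of travel at the free end compress a damped spring buffer (0 to about 6 N at the knob), then a firm stop. The stop plate is adjustable: stop met at -0.029 to +0.029, resting latched about 0.009 above that.
- gate_hinge (a point): Point on the gate's upright hinge axis, at x = -87.5, y = +132, z = 160 mm in the locker's frame; its axes turn with the gate (x to its inner side, -y to its free end). The gate is 257 mm wide from this axis, 14 mm thick, z = 22 to 182 mm. As it opens, its free end swings from the locker's -y towards -x. The latch bar lies along its outer (-x) face.
- latch_bar (a joint): Angle of the steel latch bar on the gate, rad: 0 = level on its rest (starts there, its weight of 0.16 kg brings it back), grows as its free end is lifted, 0.17 = top of its guide staple. Bar 234 mm long, 20 high, 8 thick, 160 mm above the worktop. To pass over the catch's lip it must be lifted by 0.07 or more; level and outside the lip it keeps the gate from shutting.
- bar_pivot (a point): Pivot of the latch bar, in the gate's axes 14 mm to -x (outside) and 72 mm to -y of the hinge axis, 160 mm above the worktop. The bar turns here in the gate's upright plane and reaches 221 mm to -y, past the gate's free end.
- bar_end (a point): Middle of the part of the latch bar that goes into the catch, 203 mm from its pivot (275 mm from the hinge axis along the gate), at mid thickness (bar 8 mm thick).
- knob (a point): Centre of the bar's ball knob: steel ball, diameter 24 mm, on a 10 mm stem. In the gate's axes, bar level: 46 mm to -x and 187 mm to -y of the hinge axis, 160 mm above the worktop; 115 mm from the bar's pivot. The bar's front face is 28 mm behind the ball's centre. Pinched from above, along the bar's length, it serves to lift the bar and swing the gate.
- catch (a point): Design position of the top inner edge of the catch's lip at the locker's right front post, 162 mm above the worktop. Hook 14 mm wide, lip 8 mm thick, its top 12 mm above the underside of the level bar. The bar drops in between lip and gate while the gate is held within 2 mm of its stop (at the catch, 275 mm from the hinge). The real lip is up to 8 mm off: feel for it.
- striker_plate (a point): Centre of the front of the steel plate, 44 x 78 mm, on the locker's right front post, that carries the catch, a rubber stop pad and the sprung buffer. It is screwed down anywhere within 8 mm to either side of this design position along the locker's x, all three together. Pressing the gate or bar on it with more than 12 N bends it.
- spice_a: Glass spice jar with a dark cap, 41 mm wide, 105 mm high, inside the locker at the left. Origin: centre of its underside. Leave alone.
- spice_b: A second such spice jar beside it. Leave alone.
- tape: Roll of masking tape, 104 mm wide, 25 mm high, lying on the locker's roof. Leave alone.
- small_tin: Small round food tin, 75 mm wide, 58 mm high, on the locker's roof. Leave alone.
- mug_a: Striped mug, 80 mm wide, 89 mm high, standing on the worktop. Origin: centre of its underside. Leave alone.
- mug_b: White mug with a red inside, 89 mm wide, 98 mm high, standing on the worktop. Leave alone.
- lemon_a: Lemon, 78 mm long, on the worktop. Leave alone.
- lemon_b: Lemon, 76 mm long, on the worktop. Leave alone.
- honey_jar: Honey jar with a grey lid, 71 mm wide, 110 mm high, standing on the worktop. Leave alone.
Things that resemble listed ones, but are neither listed nor needed, are in the scene too. Leave any blue look-alike of the tin alone.

How it is judged:
By the outcome, as a careful person would: the job done as asked, in the order asked, and still so for the second after the job is handed in, with the robot touching nothing.
It also fails if it takes over 70 s, if anything falls off the work surface, if the arm or the gripper's body presses on something with over 40 N, if the wrist force passes 120 N, or if a joint passes its speed limit or range.

## Working session

There is one attempt and no reset: what is moved stays moved. The work goes in short steps, Python scripts to look and compute and a tool call to move; the robot and the scene stay as the last step left them, time stands still between calls to the robot, and variables do not carry over. Pictures are saved under pics/ and viewed, at most 10 in all, crops included, and the job is handed in when it is done.

Besides the shell and the picture viewer there is one more tool, called after "Request:" as name(argument=value, ...), one argument or row to a line, values as JSON. arm_command: Moves the arm, as the interface text tells. Its arguments: {"type":"object","properties":{"moves":{"type":"array"},"newtons":{"type":"number"}},"required":["moves"]}

```bash
mkdir -p pics
cat > h.py <<'E'
import numpy as np, cv2
from rig import robot
def snap(n):
    s=robot.snapshot(n); np.savez(f'{n}.npz',**s); return s
def pts(s):
    z=s['range_z'];K=s['intrinsics'];v,u=np.indices(z.shape)
    c=np.stack([(u-K[0,2])/K[0,0]*z,(v-K[1,2])/K[1,1]*z,z],-1)
    P=(c-s['t'])@s['R']; P[z==0]=np.nan; return P
def save(s,n): cv2.imwrite(f'pics/{n}.png',s['color'][...,::-1])
E
python3 - <<'E'
from h import *
for n in('scene','top'):
    s=snap(n)
    save(s,n+'0'); print(n,-s['R'].T@s['t'],s['R'][2])
a=np.hstack([cv2.imread('pics/scene0.png'),cv2.imread('pics/top0.png')])
st=robot.sense();print(st)
E
```

```text
scene [0.17919411 0.86105659 1.01037829] [ 0.32512068 -0.66113671 -0.67616181]
top [-0.00454886  0.21944797  1.4798122 ] [ 0.39008842 -0.14038657 -0.91001244]
{'time': 0.1, 'joint_pos': array([-1.40072655e+00,  1.04628327e-01,  9.65330455e-02,  1.56390496e+00,
       -8.01154320e-06,  1.35310634e+00]), 'qvel': array([-2.27131852e-03, -2.15939661e-03,  1.71640691e-03, -4.74625892e-04,
        1.84222278e-03,  6.01520628e-05]), 'effort': array([ 5.70318356e-03, -5.58204925e+01,  5.04721355e+01,  1.32182124e-02,
       -3.31456386e-04, -6.50812183e-06]), 'ee_pos': array([ 0.22682835, -0.55514147,  0.23059898]), 'eef_rot': array([ 9.81263917e-01,  1.92667492e-01,  1.03266316e-05, -6.01880185e-04]), 'wrist_force': array([ 0.20150195, -0.18747152,  0.25018043]), 'wrist_torque': array([ 0.03538229, -0.00405689, -0.00883843]), 'gripper_force': 0.0, 'gripper_width': 0.08544631128773159}
```

View pics/scene0.png

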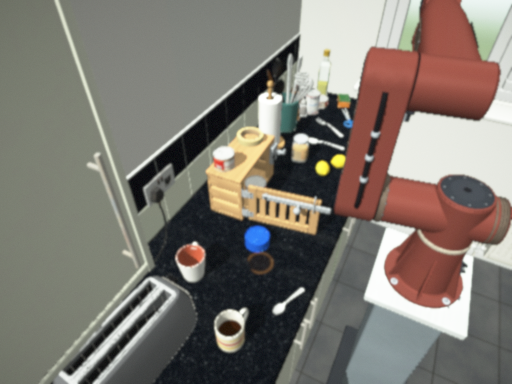

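View pics/top0.png

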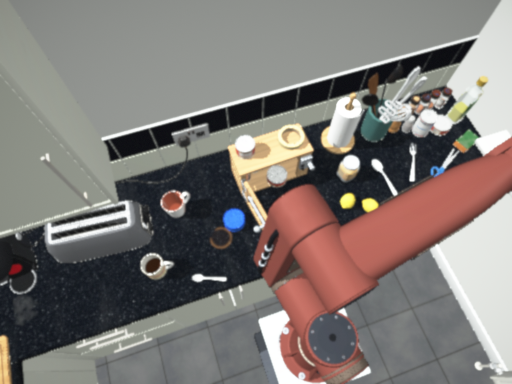

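The scene view shows the locker near (240,175) with its gate open towards the robot (270-330,210). The top view shows the roof at (270,155), the tin jutting out at (277,176) and the catch at (307,163). Next I'll fit the locker from the roof points.

Run:
```python
from h import *
s=dict(np.load('top.npz'));P=pts(s)
m=(abs(P[...,2]-0.2)<.006)
m=m.astype(np.uint8);n,l,st,_=cv2.connectedComponentsWithStats(m)
for i in range(1,n):
    if st[i,4]>80:
        q=P[l==i]; print(i,st[i],q.mean(0)); r=cv2.minAreaRect((q[:,:2]*1000).astype(np.float32)); print(r, cv2.boxPoints(r).round(1).tolist())
c=s['color'][120:250,215:345]; c=cv2.resize(c,(780,600),interpolation=cv2.INTER_CUBIC)[...,::-1]
cv2.imwrite('pics/top_c.png',c)
for (u,v) in [(277,176),(277,170),(277,182),(307,163),(250,190),(258,215)]: print(u,v,P[v,u])
```

```text
1 [440  55  44  21  97] [ 0.85166686 -1.05053358  0.20050419]
((862.4549560546875, -1042.1468505859375), (186.02244567871094, 97.94208526611328), 48.97677230834961) [[764.5, -1080.199951171875], [838.4000244140625, -1144.5], [960.5, -1004.0999755859375], [886.5999755859375, -939.7999877929688]]
6 [486  81  26  36 103] [ 0.63596739 -1.07869268  0.20003973]
((635.04833984375, -1078.87451171875), (11.802872657775879, 180.49908447265625), 89.93634796142578) [[544.7999877929688, -1084.699951171875], [725.2999877929688, -1084.9000244140625], [725.2999877929688, -1073.0999755859375], [544.7999877929688, -1072.9000244140625]]
16 [226 102  68  21 124] [ 0.89049128 -0.10321893  0.20002293]
((890.87646484375, -104.66737365722656), (290.58575439453125, 11.889904975891113), 89.2210464477539) [[883.0, -249.89999389648438], [894.7999877929688, -250.0], [898.7999877929688, 40.5], [886.9000244140625, 40.70000076293945]]
36 [149 129  59  16 143] [0.88227485 0.24405124 0.20040459]
((876.4449462890625, 241.8668670654297), (235.19650268554688, 31.767492294311523), 86.36720275878906) [[853.0999755859375, 
[... 317 characters left out ...]
[651.7999877929688, -241.89999389648438], [792.7999877929688, -236.8000030517578], [781.7000122070312, 71.4000015258789]]
38 [281 130  19  14 191] [ 0.74071961 -0.17878372  0.19986129]
((740.4969482421875, -179.7421417236328), (65.34266662597656, 62.218135833740234), 29.914926528930664) [[696.7000122070312, -169.10000610351562], [727.7000122070312, -223.0], [784.2999877929688, -190.39999389648438], [753.2999877929688, -136.5]]
277 176 [ 0.65991342 -0.10076035  0.05779735]
277 170 [ 0.6871459  -0.11085919  0.05692303]
277 182 [ 0.63492506 -0.09170361  0.05461594]
307 163 [ 0.63281647 -0.21385349  0.149684  ]
250 190 [0.57818493 0.04446764 0.18444613]
258 215 [0.47869646 0.04692715 0.16892955]
```

View pics/top_c.png

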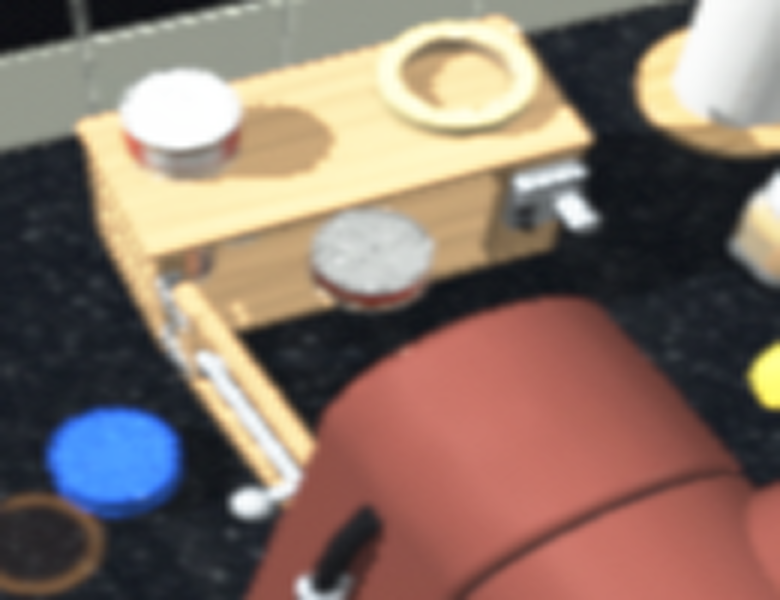

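The crop shows the tin's grey top at about (372,250), the catch and plate at (550,190), the bar knob at (250,500) and a blue look-alike at (115,460).

```bash
cat >> h.py <<'E'
def locker(s):
    P=pts(s);m=(abs(P[...,2]-0.2)<.005)&(abs(P[...,0]-.715)<.12)&(abs(P[...,1]+.085)<.19)
    return P,m
E
python3 - <<'E'
from h import *
for n in('top','scene'):
    s=dict(np.load(n+'.npz'));P,m=locker(s);q=P[m]*1000
    # ray-cast sharper: bins along y, min x
    b=((q[:,1]+240)//6).astype(int); e=[]
    for k in range(2,48):
        w=q[b==k]
        if len(w): e.append(w[w[:,0].argmin()])
    e=np.array(e); c=np.polyfit(e[:,1],e[:,0],1)
    for _ in range(3):
        r=e[:,0]-np.polyval(c,e[:,1]); g=abs(r)<4; c=np.polyfit(e[g,1],e[g,0],1)
    print(n,'front x=%.4f y + %.1f'%tuple(c),g.sum(),len(e))
    d=np.array([-c[0],1])/np.hypot(1,c[0]); x=np.array([d[1],-(-c[0])*1]); 
    yd=np.array([c[0],1])/np.hypot(1,c[0]); xd=np.array([yd[1],-yd[0]])
    L=q[:,:2]@np.array([xd,yd]).T
    print('yaw',np.arctan2(xd[1],xd[0]),'x',np.percentile(L[:,0],[0.3,1,99,99.7]),'y',np.percentile(L[:,1],[.3,1,99,99.7]))
    # tin
    t=(abs(P[...,2]-.056)<.004)&(P[...,0]>.58)&(P[...,0]<.76)&(abs(P[...,1]+.1)<.1)
    w=(P[t][:,:2]*1000).astype(np.float32); print('tin',len(w),w.min(0),w.max(0),cv2.minEnclosingCircle(w), P[t][:,2].mean())
    # gate top
    g=(abs(P[...,2]-.182)<.004)&(P[...,0]<.63)&(P[...,0]>.3)&(abs(P[...,1]-.03)<.15)
    w=(P[g][:,:2]*1000).astype(np.float32); print('gate',len(w)); 
    if len(w)>5: print(cv2.fitLine(w,cv2.DIST_HUBER,0,.01,.01).ravel(),w.min(0),w.max(0))
E
```

```text
top front x=-0.0335 y + 646.4 44 46
yaw 0.03345204381831476 x [643.71101272 645.12352624 781.2245828  782.97614829] y [-261.71588883 -259.67545699   42.57927715   44.15630909]
tin 181 [ 627.8891 -197.4205] [711.9408   -61.180332] ((663.6777954101562, -129.4725799560547), 68.87217712402344) 0.05495687341306692
gate 136
[9.8746783e-01 1.5782054e-01 5.3388837e+02 3.8966824e+01] [448.45755  21.10152] [618.49817   56.506424]
scene front x=-0.0413 y + 649.2 44 46
yaw 0.04122694273269288 x [647.18069567 647.73866742 784.17378177 786.18455813] y [-268.99454813 -263.77817797   37.67969985   38.2656675 ]
tin 194 [ 632.3521  -197.74344] [719.2309  -66.03261] ((675.9720458984375, -132.4067840576172), 67.99205780029297) 0.05559466846730559
gate 264
[9.8700011e-01 1.6071971e-01 4.9580481e+02 3.2771820e+01] [373.37408     2.0229237] [619.9348   58.05155]
```

Run:
```python
from h import *
from scipy.optimize import least_squares
for n in('top','scene'):
    s=dict(np.load(n+'.npz'));P,_=locker(s)
    t=(abs(P[...,2]-.056)<.006)&(P[...,0]>.58)&(P[...,0]<.76)&(abs(P[...,1]+.1)<.1)
    k,l,st,_=cv2.connectedComponentsWithStats(t.astype(np.uint8)); i=1+st[1:,4].argmax()
    w=(P[l==i][:,:2]*1000).astype(np.float32); print(n,'tin',len(w),w.min(0),w.max(0),cv2.minEnclosingCircle(w))
    # knob / other obstacles heights
    for a,b,c,d in[(.35,.62,-.3,-.02),(.35,.62,.06,.3)]:
        q=P[(P[...,0]>a)&(P[...,0]<b)&(P[...,1]>c)&(P[...,1]<d)&(P[...,2]>.015)&(P[...,2]<.19)]
        print(len(q), q.min(0) if len(q) else '', q.max(0) if len(q) else '')
```

```text
top tin 233 [ 627.8891  -144.49983] [712.68353  -60.602726] ((671.5311889648438, -101.99279022216797), 44.2796516418457)
20 [ 0.59831101 -0.22841463  0.1433627 ] [ 0.61891601 -0.21477981  0.16606063]
409 [0.42044831 0.06002977 0.01520907] [0.61974014 0.17181041 0.17537758]
scene tin 201 [ 632.3521  -150.32175] [719.2309  -66.03261] ((676.5059814453125, -107.24256896972656), 44.312217712402344)
18 [ 0.60296698 -0.23151449  0.14587132] [ 0.61999149 -0.21607629  0.16366823]
520 [0.35444442 0.06105385 0.01515234] [0.60925516 0.2906787  0.17554328]
```

Request:
arm_command(
  moves=[
    {"travel":[15,35,8],"turn":[0,0,-0.1],"jaw":0.5},
    {"travel":[15,35,8],"turn":[0,0,-0.1],"jaw":0.5},
    {"travel":[15,35,8],"turn":[0,0,-0.1],"jaw":0.5},
    {"travel":[20,33,8],"turn":[0,0,-0.05],"jaw":0.5},
    {"travel":[20,33,8],"turn":[0,-0.12,0],"jaw":0.5},
    {"travel":[20,33,8],"turn":[0,-0.12,0],"jaw":0.5},
    {"travel":[20,33,8],"turn":[0,-0.12,0],"jaw":0.5},
    {"travel":[20,33,8],"turn":[0,-0.12,0],"jaw":0.5},
  ],
)

```text
time: 0.77
ee_pos: [0.372, -0.2855, 0.2957]
eef_rot: [0.971, 0.019, 0.237, 0.005]
wrist_force: [-0.6, 0.7, 1.3]
gripper_width: 0.0427
gripper_force: 0.0
```

Request:
arm_command(
  moves=[
    {"travel":[20,33,-5],"turn":[0,-0.12,0],"jaw":0.5},
    {"travel":[20,33,-10],"turn":[0,-0.12,0],"jaw":0.5},
    {"travel":[25,30,-15],"turn":[0,-0.12,0],"jaw":0.5},
    {"travel":[25,30,-20],"turn":[0,-0.12,0],"jaw":0.5},
    {"travel":[25,26,-28],"turn":[0,0,0],"jaw":0.5},
    {"travel":[25,26,-28],"turn":[0,0,0],"jaw":0.5},
    {"travel":[25,0,-30],"turn":[0,0,0],"jaw":0.5},
    {"travel":[10,0,-30],"turn":[0,0,0],"jaw":0.5},
  ],
)

```text
time: 1.43
ee_pos: [0.5736, -0.2024, 0.1494]
eef_rot: [0.902, 0.043, 0.428, -0.042]
wrist_force: [0.1, -0.1, 0.7]
gripper_width: 0.0427
gripper_force: 0.0
```

Request:
arm_command(
  moves=[
    {"travel":[20,0,-35],"turn":[0,0,0],"jaw":0.5},
    {"travel":[15,0,-25],"turn":[0,0,0],"jaw":0.5},
    {"travel":[0,0,-15],"turn":[0,0,0],"jaw":0.5},
    {"travel":[0,0,0],"turn":[0,0,0],"jaw":0.5},
  ],
)

```text
time: 1.77
ee_pos: [0.6048, -0.2011, 0.0692]
eef_rot: [0.903, 0.041, 0.425, -0.045]
wrist_force: [-0.6, 0.8, -0.2]
gripper_width: 0.0426
gripper_force: 0.0
```

Run:
```python
from h import *
s=snap('wrist'); save(s,'wr1'); s=snap('top'); save(s,'top1')
print(robot.sense())
a=cv2.imread('pics/wr1.png');b=cv2.imread('pics/top1.png')[100:290,200:400]
b=cv2.resize(b,(400,380)); a=cv2.resize(a,(400,300)); o=np.zeros((380,800,3),np.uint8);o[:300,:400]=a;o[:,400:]=b;cv2.imwrite('pics/c1.png',o)
```

```text
{'time': 1.8667, 'joint_pos': array([-0.86348067, -0.50795821, -0.97768229,  0.52211588,  0.71543905,
        2.40755246]), 'qvel': array([-0.00956641, -0.03904073,  0.02753798,  0.00165521,  0.0028537 ,
        0.00038257]), 'effort': array([ 4.78152540e-01, -2.51122248e+01,  5.00800896e+01, -5.63117757e+00,
        1.97455153e+00,  1.44226849e-02]), 'ee_pos': array([ 0.6061846 , -0.20347472,  0.07450477]), 'eef_rot': array([ 0.90230916,  0.0416783 ,  0.42695848, -0.0425153 ]), 'wrist_force': array([0.8163582 , 0.87439379, 0.64463856]), 'wrist_torque': array([-0.10581991,  0.73519828, -0.03288793]), 'gripper_force': 0.0, 'gripper_width': 0.04269090395324249}
```

View pics/c1.png

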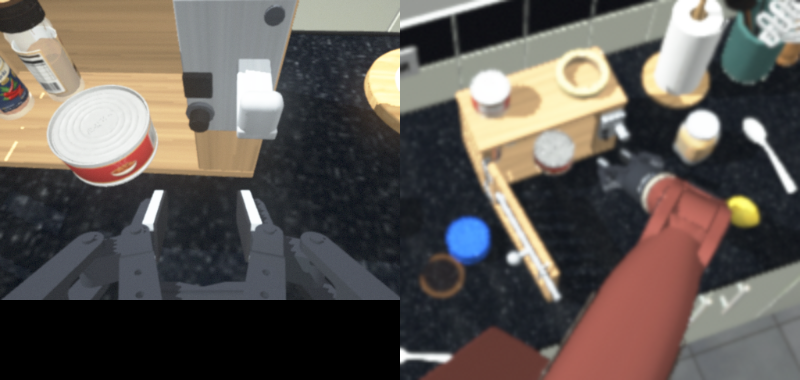

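Wrist view: the red tin is at (100,135), with the catch hook at (255,100), the rubber pad at (198,85) and the buffer at (198,118) to its right. The top view shows the gripper too far right, because the fast rows lost y travel.

Request:
arm_command(
  moves=[
    {"travel":[-8,14,0],"turn":[0,0,-0.02],"jaw":0.5},
    {"travel":[-8,14,0],"turn":[0,0,-0.02],"jaw":0.5},
    {"travel":[-8,14,0],"turn":[0,0,-0.02],"jaw":0.5},
    {"travel":[0,14,0],"turn":[0,0,-0.02],"jaw":0.5},
    {"travel":[0,14,0],"turn":[0,0,-0.02],"jaw":0.5},
    {"travel":[0,14,0],"turn":[0,0,0],"jaw":0.5},
    {"travel":[0,12,0],"turn":[0,0,0],"jaw":0.5},
    {"travel":[0,0,0],"turn":[0,0,0],"jaw":0.5},
  ],
)

```text
time: 2.53
ee_pos: [0.6146, -0.1298, 0.0887]
eef_rot: [0.91, 0.004, 0.413, -0.033]
wrist_force: [-0.3, -0.3, -0.8]
gripper_width: 0.0424
gripper_force: 0.0
```

Run:
```python
from h import *
from scipy.spatial.transform import Rotation as R
s=robot.sense();print(s['joint_pos'].round(3),s['ee_pos'].round(4));print(R.from_quat(s['eef_rot']).as_matrix().round(3))
s=snap('wrist');P=pts(s)
print('cam',-s['R'].T@s['t'])
# tin top
t=(abs(P[...,2]-.056)<.006)&(P[...,0]>.6)&(P[...,0]<.76)&(abs(P[...,1]+.1)<.08)
k,l,st,_=cv2.connectedComponentsWithStats(t.astype(np.uint8)); i=1+st[1:,4].argmax()
w=(P[l==i]*1000); print('tin',len(w),w.min(0),w.max(0),cv2.minEnclosingCircle(w[:,:2].astype(np.float32)))
# floor front edge
f=(abs(P[...,2]-.016)<.004)&(P[...,0]>.6)&(P[...,0]<.72)&(P[...,1]>-.2)&(P[...,1]<.05)
q=P[f]*1000;b=(q[:,1]//5).astype(int);e=np.array([q[b==k][:,:2].min(0) for k in np.unique(b) if (b==k).sum()>5]);print(len(q));
c=np.polyfit(e[:,1],e[:,0],1)
for _ in range(4):
    r=e[:,0]-np.polyval(c,e[:,1]);g=abs(r)<3;c=np.polyfit(e[g,1],e[g,0],1)
print('front',c,g.sum(),len(e))
bk=P[(P[...,2]>.07)&(P[...,2]<.15)&(P[...,0]>.75)&(P[...,0]<.8)&(P[...,1]>-.18)&(P[...,1]<-.0)]*1000
if len(bk): c=np.polyfit(bk[:,1],bk[:,0],1);print('back',c,len(bk),np.std(bk[:,0]-np.polyval(c,bk[:,1])))
save(s,'wr2')
```

```text
[-0.686 -0.732 -1.093  0.521  0.553  2.649] [ 0.6146 -0.1298  0.0887]
[[ 0.659  0.035  0.751]
 [-0.019 -0.998  0.064]
 [ 0.752 -0.056 -0.657]]
cam [ 0.56154466 -0.1401007   0.24250451]
tin 11117 [ 631.25423922 -146.66269762   50.00101227] [717.99706684 -60.95176475  57.18132526] ((674.3602905273438, -104.15946197509766), 43.705936431884766)
13881
front [-3.85122507e-02  6.47565245e+02] 36 46
back [-8.17931483e-02  7.69752442e+02] 10386 4.672165849042192
```

Request:
arm_command(
  moves=[
    {"travel":[-2,4,0],"turn":[0,0.05,-0.01],"jaw":0.5},
    {"travel":[-2,5,0],"turn":[0,0.05,-0.01],"jaw":0.5},
    {"travel":[-2,5,0],"turn":[0,0.05,-0.01],"jaw":0.5},
    {"travel":[0,5,0],"turn":[0,0,0],"jaw":0.5},
    {"travel":[0,4,0],"turn":[0,0,0],"jaw":0.5},
    {"travel":[0,0,-8],"turn":[0,0,0],"jaw":0.5},
    {"travel":[0,0,-8],"turn":[0,0,0],"jaw":0.5},
    {"travel":[0,0,0],"turn":[0,0,0],"jaw":0.5},
  ],
)

```text
time: 3.25
ee_pos: [0.606, -0.107, 0.0665]
eef_rot: [0.939, -0.013, 0.341, -0.028]
wrist_force: [-1.1, 0.0, -0.2]
gripper_width: 0.0427
gripper_force: 0.0
```

```bash
cat >> h.py <<'E'
from scipy.spatial.transform import Rotation as R
def st():
    s=robot.sense();print(s['time'],s['joint_pos'].round(3),s['ee_pos'].round(4),s['wrist_force'].round(1),s['gripper_width']);print(R.from_quat(s['eef_rot']).as_matrix().round(3))
E
python3 -c "from h import *;st()"
```

```text
3.25 [-0.592 -0.63  -0.996  0.618  0.406  2.702] [ 0.606  -0.107   0.0665] [-1.1  0.  -0.2] 0.04267107986091714
[[ 0.767 -0.006  0.642]
 [-0.045 -0.998  0.044]
 [ 0.641 -0.062 -0.765]]
```

Request:
arm_command(
  moves=[
    {"travel":[0,0,-10],"turn":[0,0,0],"jaw":0.5},
    {"travel":[0,0,-10],"turn":[0,0,0],"jaw":0.5},
    {"travel":[0,0,-9],"turn":[0,0,0],"jaw":0.5},
    {"travel":[5,0,0],"turn":[0,0,0],"jaw":0.5},
    {"travel":[5,0,0],"turn":[0,0,0],"jaw":0.5},
    {"travel":[3,0,0],"turn":[0,0,0],"jaw":0.5},
    {"travel":[3,0,0],"turn":[0,0,0],"jaw":0.5},
    {"travel":[2,0,0],"turn":[0,0,0],"jaw":0.5},
  ],
)

```text
time: 3.92
ee_pos: [0.6264, -0.1077, 0.0418]
eef_rot: [0.939, -0.013, 0.343, -0.027]
wrist_force: [0.1, -0.5, -0.1]
gripper_width: 0.0425
gripper_force: 0.0
```

Request:
arm_command(
  moves=[
    {"travel":[2,0,0],"turn":[0,0,0],"jaw":0.5},
    {"travel":[2,0,0],"turn":[0,0,0],"jaw":0.5},
    {"travel":[2,0,0],"turn":[0,0,0],"jaw":0.5},
    {"travel":[2,0,0],"turn":[0,0,0],"jaw":0.5},
    {"travel":[2,0,0],"turn":[0,0,0],"jaw":0.5},
  ],
)

```text
time: 4.33
ee_pos: [0.6358, -0.1075, 0.0411]
eef_rot: [0.939, -0.013, 0.343, -0.027]
wrist_force: [-2.5, -0.1, 2.8]
gripper_width: 0.0427
gripper_force: 1.5
```

```bash
python3 -c "from h import *;st()"
```

```text
4.3333 [-0.555 -0.466 -0.939  0.495  0.385  2.735] [ 0.6358 -0.1075  0.0411] [-2.5 -0.1  2.8] 0.042700831877878265
[[ 0.765 -0.005  0.644]
 [-0.043 -0.998  0.043]
 [ 0.643 -0.06  -0.764]]
```

Request:
arm_command(
  moves=[
    {"travel":[4,0.2,0],"turn":[0,0,0],"jaw":0.5},
    {"travel":[4,0.2,0],"turn":[0,0,0],"jaw":0.5},
    {"travel":[4,0.2,0],"turn":[0,0,0],"jaw":0.5},
    {"travel":[4,0.1,0],"turn":[0,0,0],"jaw":0.5},
    {"travel":[4,0.2,0],"turn":[0,0,0],"jaw":0.5},
    {"travel":[4,0.1,0],"turn":[0,0,0],"jaw":0.5},
    {"travel":[4,0.2,0],"turn":[0,0,0],"jaw":0.5},
    {"travel":[4,0.1,0],"turn":[0,0,0],"jaw":0.5},
  ],
)

```text
time: 5.0
ee_pos: [0.668, -0.1062, 0.041]
eef_rot: [0.939, -0.013, 0.343, -0.027]
wrist_force: [-2.8, -1.2, 1.9]
gripper_width: 0.0428
gripper_force: 1.4
```

Request:
arm_command(
  moves=[
    {"travel":[4,0.2,0],"turn":[0,0,0],"jaw":0.5},
    {"travel":[4,0.1,0],"turn":[0,0,0],"jaw":0.5},
    {"travel":[2,0.1,0],"turn":[0,0,0],"jaw":0.5},
    {"travel":[0,0,0],"turn":[0,0,0],"jaw":0.5},
  ],
)

```text
time: 5.33
ee_pos: [0.678, -0.1058, 0.0411]
eef_rot: [0.939, -0.013, 0.343, -0.027]
wrist_force: [-0.8, -0.3, 0.3]
gripper_width: 0.0433
gripper_force: 0.3
```

Run:
```python
from h import *
st()
s=snap('wrist');P=pts(s);save(s,'wr3')
t=(abs(P[...,2]-.056)<.004)&(P[...,0]>.62)&(P[...,0]<.8)&(abs(P[...,1]+.1)<.08)
k,l,q,_=cv2.connectedComponentsWithStats(t.astype(np.uint8)); i=1+q[1:,4].argmax()
w=(P[l==i]*1000); print('tin',len(w),w.min(0),w.max(0),cv2.minEnclosingCircle(w[:,:2].astype(np.float32)))
bk=P[(P[...,2]>.07)&(P[...,2]<.12)&(P[...,0]>.75)&(P[...,0]<.8)&(P[...,1]>-.15)&(P[...,1]<-.06)]*1000
if len(bk): print('back',np.percentile(bk,[5,50,95],axis=0))
```

```text
5.3333 [-0.505 -0.307 -0.823  0.437  0.357  2.779] [ 0.678  -0.1058  0.0411] [-0.8 -0.3  0.3] 0.043267075759708375
[[ 0.765 -0.005  0.644]
 [-0.043 -0.998  0.043]
 [ 0.643 -0.06  -0.764]]
tin 16629 [ 651.69592711 -149.41707092   52.00003026] [764.01193415 -63.52109077  59.99329472] ((707.0327758789062, -101.82319641113281), 57.890869140625)
back [[ 777.67181617 -144.72042475   71.99622404]
 [ 779.41762759 -101.69648727   87.36079976]
 [ 781.32210097  -63.98029038  100.33893853]]
```

Request:
arm_command(
  moves=[
    {"travel":[3,0.1,0],"turn":[0,0,0],"jaw":0.5},
    {"travel":[3,0.1,0],"turn":[0,0,0],"jaw":0.5},
    {"travel":[3,0.1,0],"turn":[0,0,0],"jaw":0.5},
    {"travel":[1,0,0],"turn":[0,0,0],"jaw":0.5},
    {"travel":[1,0,0],"turn":[0,0,0],"jaw":0.5},
  ],
)

```text
time: 5.8
ee_pos: [0.6887, -0.1055, 0.0409]
eef_rot: [0.939, -0.013, 0.343, -0.027]
wrist_force: [-1.8, -0.5, 0.8]
gripper_width: 0.0426
gripper_force: 1.0
```

Request:
arm_command(
  moves=[
    {"travel":[1,0,0],"turn":[0,0,0],"jaw":0.5},
    {"travel":[1,0,0],"turn":[0,0,0],"jaw":0.5},
  ],
)

```text
time: 5.97
ee_pos: [0.6906, -0.1055, 0.041]
eef_rot: [0.939, -0.013, 0.343, -0.027]
wrist_force: [-1.4, 0.7, -0.1]
gripper_width: 0.0425
gripper_force: 0.9
```

Request:
arm_command(
  moves=[
    {"travel":[0.8,0,0],"turn":[0,0,0],"jaw":0.5},
    {"travel":[0.8,0,0],"turn":[0,0,0],"jaw":0.5},
  ],
)

```text
time: 6.13
ee_pos: [0.6922, -0.1055, 0.041]
eef_rot: [0.939, -0.013, 0.343, -0.027]
wrist_force: [-1.4, 0.8, -0.9]
gripper_width: 0.0424
gripper_force: 0.8
```

Request:
arm_command(
  moves=[
    {"travel":[0.6,0,0],"turn":[0,0,0],"jaw":0.5},
  ],
)

```text
time: 6.22
ee_pos: [0.6929, -0.1056, 0.0411]
eef_rot: [0.939, -0.013, 0.343, -0.027]
wrist_force: [-0.8, 0.1, -0.5]
gripper_width: 0.0428
gripper_force: 0.8
```

Request:
arm_command(
  moves=[
    {"travel":[0.5,0,0],"turn":[0,0,0],"jaw":0.5},
  ],
)

```text
time: 6.3
ee_pos: [0.6933, -0.1055, 0.041]
eef_rot: [0.939, -0.013, 0.343, -0.027]
wrist_force: [-1.7, 0.0, -0.1]
gripper_width: 0.0426
gripper_force: 0.8
```

Request:
arm_command(
  moves=[
    {"travel":[0.5,0,0],"turn":[0,0,0],"jaw":0.5},
  ],
)

```text
time: 6.38
ee_pos: [0.6937, -0.1056, 0.0409]
eef_rot: [0.939, -0.013, 0.343, -0.027]
wrist_force: [-4.1, 0.3, 0.7]
gripper_width: 0.0428
gripper_force: 2.0
```

Request:
arm_command(
  moves=[
    {"travel":[0.5,0,0],"turn":[0,0,0],"jaw":0.5},
  ],
)

```text
time: 6.47
ee_pos: [0.694, -0.1055, 0.0407]
eef_rot: [0.939, -0.013, 0.342, -0.027]
wrist_force: [-8.5, 0.4, 2.9]
gripper_width: 0.0429
gripper_force: 3.7
```

Run:
```python
from h import *
s=snap('wrist');P=pts(s);save(s,'wr4')
t=(abs(P[...,2]-.056)<.004)&(P[...,0]>.7)&(P[...,0]<.8)&(abs(P[...,1]+.1)<.08)
k,l,q,_=cv2.connectedComponentsWithStats(t.astype(np.uint8)); i=1+q[1:,4].argmax()
w=(P[l==i]*1000); print('tin',len(w),w.min(0),w.max(0))
for lo in(-.11,-.10,-.09):
  b=P[(P[...,2]>.07)&(P[...,2]<.12)&(P[...,0]>.75)&(P[...,0]<.8)&(P[...,1]>lo)&(P[...,1]<lo+.01)]*1000
  tt=w[(w[:,1]>lo*1e3)&(w[:,1]<lo*1e3+10)]
  print(np.median(b,0),tt[:,0].max())
```

```text
tin 18299 [ 700.01373156 -179.91488831   52.00004156] [783.31492061 -28.47511244  59.99966967]
[ 779.535574   -104.94831385   95.48302463] 780.524989242934
[779.15748342 -94.985628    96.36889438] 780.1551072730219
[778.78622586 -84.96450132  96.84793908] 779.7593806122853
```

The tin is against the back panel (8.5 N rise at the last step). I'll retreat and look at the gate.

Request:
arm_command(
  moves=[
    {"travel":[-15,-0.5,0],"turn":[0,0,0],"jaw":0.5},
    {"travel":[-20,-0.8,0],"turn":[0,0,0],"jaw":0.5},
    {"travel":[-20,-0.8,0],"turn":[0,0,0],"jaw":0.5},
    {"travel":[-15,-0.5,10],"turn":[0,0,0],"jaw":0.5},
    {"travel":[-10,0,20],"turn":[0,0.1,0],"jaw":0.5},
    {"travel":[-10,0,30],"turn":[0,0.1,0],"jaw":0.3},
    {"travel":[-10,0,35],"turn":[0,0.1,0],"jaw":0.3},
    {"travel":[-10,0,35],"turn":[0,0.1,0],"jaw":0},
  ],
)

```text
time: 7.18
ee_pos: [0.5843, -0.1083, 0.1727]
eef_rot: [0.988, -0.018, 0.15, -0.024]
wrist_force: [1.6, -1.2, 0.5]
gripper_width: 0.0703
gripper_force: 0.0
```

Request:
arm_command(
  moves=[
    {"travel":[-10,0,35],"turn":[0,0.1,0],"jaw":0},
    {"travel":[-10,0,35],"turn":[0,0.1,0],"jaw":0},
    {"travel":[-10,0,30],"turn":[0,0.1,0],"jaw":0},
    {"travel":[-10,0,30],"turn":[0,0,0.12],"jaw":0},
    {"travel":[-10,5,0],"turn":[0,0,0.12],"jaw":0},
    {"travel":[-10,10,0],"turn":[0,0,0.12],"jaw":0},
    {"travel":[-10,10,0],"turn":[0,0,0.12],"jaw":0},
    {"travel":[-5,10,0],"turn":[0,0,0.12],"jaw":0},
  ],
)

```text
time: 7.85
ee_pos: [0.5125, -0.0731, 0.2916]
eef_rot: [0.96, 0.278, 0.008, -0.025]
wrist_force: [0.2, 0.6, 0.1]
gripper_width: 0.0853
gripper_force: 0.0
```

Run:
```python
from h import *
st()
a=[]
for n in('wrist','top','scene'):
    s=snap(n);save(s,n+'5')
a=cv2.resize(cv2.imread('pics/wrist5.png'),(400,300));b=cv2.resize(cv2.imread('pics/top5.png')[120:270,200:400],(400,300))
cv2.imwrite('pics/c5.png',np.hstack([a,b]))
```

```text
7.85 [-0.424 -0.11  -0.007  1.694  0.048  2.154] [ 0.5125 -0.0731  0.2916] [0.2 0.6 0.1] 0.08529327769846531
[[ 0.846  0.534  0.002]
 [ 0.533 -0.845  0.052]
 [ 0.029 -0.043 -0.999]]
```

View pics/c5.png

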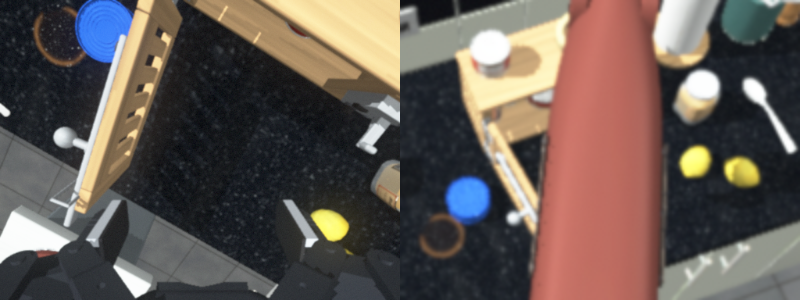

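The wrist view shows the gate and bar at (120,120), the ball knob at (65,137) on a stem, and the catch lip at (375,125). I'll measure these next.

Run:
```python
from h import *
from scipy.optimize import least_squares
s=dict(np.load('wrist.npz'));P=pts(s)*1000
v0,u0=int(137*1.28),int(65*1.28)
q=P[v0-18:v0+18,u0-20:u0+20].reshape(-1,3); q=q[(q[:,2]>140)]
print('knob pts',len(q),q.min(0),q.max(0))
f=lambda p:np.linalg.norm(q-p,axis=1)-12
r=least_squares(f,q.mean(0)-[0,0,8],loss='soft_l1',f_scale=1);print('knob',r.x.round(1),np.median(abs(r.fun)))
R0=(P[...,1]>-60)&(P[...,1]<80)&(P[...,0]>330)&(P[...,0]<640)&(np.indices(P.shape[:2])[1]<240)
g=R0&(P[...,2]>176)&(P[...,2]<190); w=P[g]
L=cv2.fitLine(w[:,:2].astype(np.float32),cv2.DIST_HUBER,0,.01,.01).ravel();print('gate top',len(w),L,w.min(0),w.max(0),np.median(w[:,2]))
n=np.array([-L[1],L[0]]);d=(w[:,:2]-L[2:])@n;print('thick',np.percentile(d,[1,50,99]))
b=R0&(P[...,2]>160)&(P[...,2]<174);w=P[b];d=(w[:,:2]-L[2:])@n;t=(w[:,:2]-L[2:])@L[:2];print('bar n',np.percentile(d,[2,10,50,90,98]),'t',t.min(),t.max(),np.median(w[:,2]))
# catch
c=P[130:200,440:512].reshape(-1,3);c=c[c[:,2]>100]; print('catch',len(c),c.min(0),c.max(0))
for z in(130,140,145,150,155,160,165,170):
    k=c[abs(c[:,2]-z)<2.5]; 
    if len(k): print(z,len(k),k[:,:2].min(0).round(1),k[:,:2].max(0).round(1))
```

```text
knob pts 708 [424.39537016  46.96761265 153.15320272] [446.55922126  77.78025779 172.72056314]
knob [434.3  66.  159.7] 0.5260776678089503
gate top 5629 [9.8746037e-01 1.5786703e-01 5.0247562e+02 3.0234045e+01] [372.73550492   3.47235383 176.00684542] [607.42088775  53.86158432 189.93054903] 181.55163401304193
thick [-6.33196668e+00  1.51553863e-03  8.29680290e+00]
bar n [-6.39799791 -6.06674919 13.78212438 40.4386012  50.86468698] t -167.24920174493437 109.41410402215597 169.1857371982037
catch 2437 [ 602.73794246 -234.31162771  100.06432379] [ 656.43272877 -189.82669436  175.8763846 ]
130 65 [ 631.9 -222.2] [ 643.  -190.5]
140 119 [ 637.1 -218.5] [ 644.2 -190.4]
145 271 [ 602.7 -233.8] [ 644.7 -190.4]
150 577 [ 602.9 -234.3] [ 645.2 -190.2]
155 118 [ 602.8 -233.5] [ 645.9 -190.4]
160 236 [ 602.8 -230.8] [ 646.5 -190.3]
165 94 [ 605.5 -228.2] [ 647.4 -190.1]
170 141 [ 640.5 -224.5] [ 655.9 -190.1]
```

Run:
```python
from h import *
s=dict(np.load('wrist.npz'));a=s['color'][100:250,400:512][...,::-1]
b=s['color'][130:290,50:170][...,::-1]
cv2.imwrite('pics/c6.png',np.hstack([cv2.resize(a,(420,560),interpolation=2),cv2.resize(b,(380,560),interpolation=2)]))
```

```text
(no output)
```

View pics/c6.png

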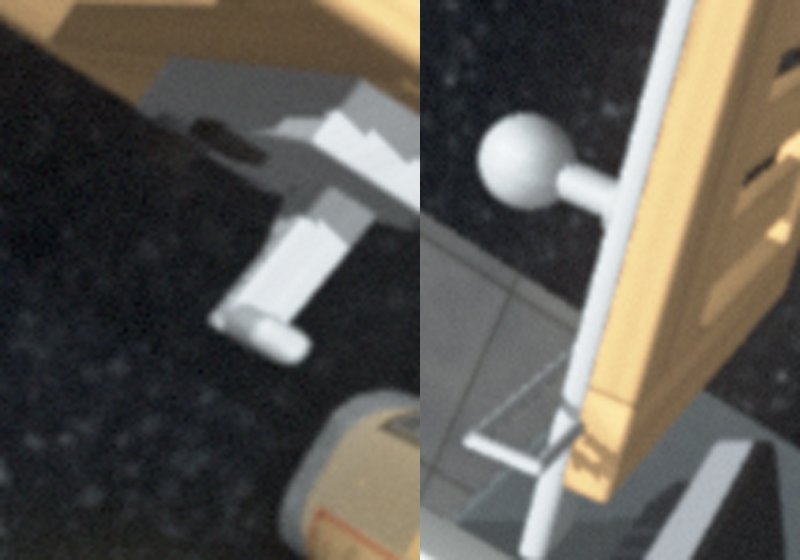

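The left crop shows the catch hook with its upright lip at (265,335), and the right crop the knob at (525,160). The knob is at (434.3, 66, 159.7) mm and the gate angle is about 1.45. I'm moving above the knob.

Request:
arm_command(
  moves=[
    {"travel":[-5,15,10],"turn":[-0.05,0,0.1],"jaw":0},
    {"travel":[-5,20,0],"turn":[0,0,0.12],"jaw":0},
    {"travel":[-5,20,0],"turn":[0,0,0.12],"jaw":0},
    {"travel":[-10,20,0],"turn":[0,0,0.12],"jaw":0},
    {"travel":[-10,20,0],"turn":[0,0,0.12],"jaw":0},
    {"travel":[-10,20,0],"turn":[0,0,0.12],"jaw":0},
    {"travel":[-10,14,0],"turn":[0,0,0.12],"jaw":0},
    {"travel":[-10,10,0],"turn":[0,0,0.12],"jaw":0},
  ],
)

```text
time: 8.67
ee_pos: [0.4477, 0.0665, 0.3012]
eef_rot: [0.732, 0.681, -0.001, -0.001]
wrist_force: [-0.7, -0.1, -0.1]
gripper_width: 0.0853
gripper_force: 0.0
```

Request:
arm_command(
  moves=[
    {"travel":[-10,0,0],"turn":[0,0,0.12],"jaw":0},
    {"travel":[-3,0,-10],"turn":[0,0,0.1],"jaw":0},
    {"travel":[0,0,-30],"turn":[0,0,0],"jaw":0},
    {"travel":[0,0,0],"turn":[0,0,0],"jaw":0},
  ],
)

```text
time: 9.0
ee_pos: [0.4335, 0.0657, 0.2567]
eef_rot: [0.655, 0.756, -0.003, -0.003]
wrist_force: [-0.4, 0.9, -1.5]
gripper_width: 0.0853
gripper_force: 0.0
```

Run:
```python
from h import *
st()
s=snap('wrist');save(s,'wr7');P=pts(s)*1000
K=s['intrinsics'];c=s['R']@np.array([.4343,.066,.16])+s['t'];uv=K@c/c[2];print(uv)
```

```text
9.0 [-1.490e-01 -3.730e-01 -2.950e-01  1.657e+00 -1.000e-03  1.279e+00] [0.4335 0.0657 0.2567] [-0.4  0.9 -1.5] 0.0853461283069385
[[-0.142  0.99  -0.008]
 [ 0.99   0.142  0.   ]
 [ 0.001 -0.008 -1.   ]]
[259.52777445 195.53594494   1.        ]
```

Run:
```python
from h import *
from scipy.optimize import least_squares
st()
s=dict(np.load('wrist.npz'));P=pts(s)*1000
m=(np.linalg.norm(P-[434.3,66,160],axis=2)<16)&(P[...,2]>152)
q=P[m];r=least_squares(lambda p:np.linalg.norm(q-p,axis=1)-12,[434,66,160],loss='soft_l1',f_scale=1);print(len(q),r.x)
```

```text
9.05 [-1.49e-01 -3.73e-01 -2.90e-01  1.66e+00 -1.00e-03  1.28e+00] [0.4338 0.0656 0.259 ] [-0.5 -0.1  1.5] 0.08543981631321161
[[-0.142  0.99  -0.007]
 [ 0.99   0.142  0.   ]
 [ 0.001 -0.007 -1.   ]]
842 [434.63886623  66.59391079 159.67826016]
```

Request:
arm_command(
  moves=[
    {"travel":[0,0,-30],"turn":[0,0,0.016],"jaw":0},
    {"travel":[0,0,-30],"turn":[0,0,0],"jaw":0},
    {"travel":[0,0,-25],"turn":[0,0,0],"jaw":0},
    {"travel":[0,0,-15],"turn":[0,0,0],"jaw":0},
    {"travel":[0,0,-9],"turn":[0,0,0],"jaw":0},
    {"travel":[0,0,0],"turn":[0,0,0],"jaw":0},
  ],
)

```text
time: 9.55
ee_pos: [0.4345, 0.0655, 0.1516]
eef_rot: [0.648, 0.761, -0.002, -0.002]
wrist_force: [0.1, -0.2, 0.2]
gripper_width: 0.0855
gripper_force: 0.0
```

Request:
arm_command(
  moves=[
    {"travel":[0,1,-5],"turn":[0,0,0],"jaw":0},
    {"travel":[0,0,-5],"turn":[0,0,0],"jaw":0.5},
    {"travel":[0,0,0],"turn":[0,0,0],"jaw":1},
    {"travel":[0,0,0],"turn":[0,0,0],"jaw":1},
    {"travel":[0,0,0],"turn":[0,0,0],"jaw":1},
    {"travel":[0,0,0],"turn":[0,0,0],"jaw":1},
    {"travel":[0,0,0],"turn":[0,0,0],"jaw":1},
  ],
  newtons=40,
)

```text
time: 10.13
ee_pos: [0.4339, 0.0668, 0.1427]
eef_rot: [0.647, 0.762, -0.002, -0.001]
wrist_force: [-7.2, 0.6, 5.9]
gripper_width: 0.0212
gripper_force: 38.8
```

Run:
```python
from h import *
st()
```

```text
10.1333 [-1.460e-01 -3.970e-01 -5.210e-01  1.452e+00 -1.000e-03  1.263e+00] [0.4339 0.0668 0.1427] [-7.2  0.6  5.9] 0.021225705047745846
[[-0.162  0.987 -0.004]
 [ 0.987  0.162 -0.001]
 [ 0.    -0.004 -1.   ]]
```

Request:
arm_command(
  moves=[
    {"travel":[-0.3,0,3],"turn":[0,0,0],"jaw":1},
    {"travel":[0,0,3],"turn":[0,0,0],"jaw":1},
    {"travel":[0.3,0,3],"turn":[0,0,0],"jaw":1},
    {"travel":[0.4,0,3],"turn":[0,0,0],"jaw":1},
    {"travel":[0,0,2],"turn":[0,0,0],"jaw":1},
    {"travel":[0,0,0],"turn":[0,0,0],"jaw":1},
  ],
)

```text
time: 10.63
ee_pos: [0.4344, 0.0668, 0.1559]
eef_rot: [0.647, 0.762, -0.002, -0.002]
wrist_force: [-4.7, 0.6, -6.1]
gripper_width: 0.0213
gripper_force: 39.4
```

Run:
```python
from h import *
st()
s=snap('wrist');save(s,'wr8')
P=pts(s)*1000
# bar points: height along the bar
f=np.array([-.9872,-.159]);o=np.array([-.159,.9872]);h=np.array([626.3,50.2])
t=(P[...,:2]-h)@f;n=(P[...,:2]-h)@o
m=(abs(n-14)<3)&(P[...,2]>150)&(P[...,2]<215)
for k in range(75,300,15):
    q=P[m&(abs(t-k)<6)]
    if len(q)>4: print(k,len(q),np.percentile(q[:,2],[50,95]).round(1))
```

```text
10.6333 [-1.460e-01 -3.970e-01 -4.960e-01  1.476e+00 -1.000e-03  1.262e+00] [0.4344 0.0668 0.1559] [-4.7  0.6 -6.1] 0.021296842525090794
[[-0.162  0.987 -0.005]
 [ 0.987  0.162 -0.   ]
 [ 0.    -0.005 -1.   ]]
75 220 [169.7 170.6]
90 168 [171.3 172.4]
105 24 [172.5 173.1]
165 6 [180.4 180.7]
180 207 [181.1 182. ]
195 211 [182.6 183.6]
240 13 [188.2 188.9]
285 195 [192.1 193.1]
```

View pics/wr8.png

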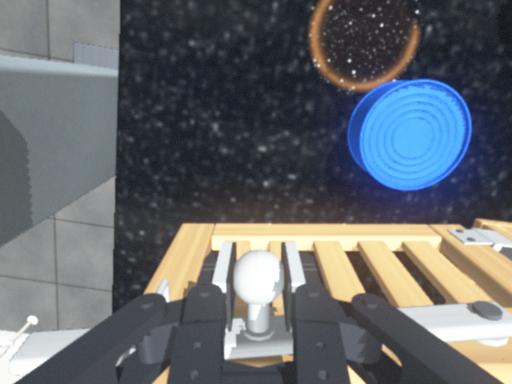

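```bash
cat > arc.py <<'E'
import sys,numpy as np,json
H=np.array([626.3,50.2])
def rows(p,ds):
    r=np.array(p)-H;o=[]
    for d in ds:
        c,s=np.cos(d),np.sin(d);n=np.array([c*r[0]-s*r[1],s*r[0]+c*r[1]]);o.append((n-r).round(1).tolist()+[d]);r=n
    return o,r+H
E
python3 - <<'E'
from arc import *
o,e=rows((434.4,66.8),[.04]+[.08]*15+[.04]);
for x in o:print(x)
print(e)
c,s=np.cos(.0385),np.sin(.0385);print('closed',H+[c*-46+s*187,s*-46-c*187])
E
```

```text
[-0.5, -7.7, 0.04]
[-0.1, -15.4, 0.08]
[1.1, -15.4, 0.08]
[2.4, -15.2, 0.08]
[3.6, -15.0, 0.08]
[4.8, -14.7, 0.08]
[5.9, -14.2, 0.08]
[7.0, -13.7, 0.08]
[8.1, -13.1, 0.08]
[9.1, -12.4, 0.08]
[10.1, -11.6, 0.08]
[11.0, -10.8, 0.08]
[11.8, -9.9, 0.08]
[12.6, -8.9, 0.08]
[13.2, -7.9, 0.08]
[13.8, -6.8, 0.08]
[7.1, -3.0, 0.04]
[ 555.37628799 -128.88377111]
closed [ 587.53180909 -138.43198926]
```

Request:
arm_command(
  moves=[
    {"travel":[-0.5,-7.7,0],"turn":[0,0,0.04],"jaw":1},
    {"travel":[-0.1,-15.4,0],"turn":[0,0,0.08],"jaw":1},
    {"travel":[1.1,-15.4,0],"turn":[0,0,0.08],"jaw":1},
    {"travel":[2.4,-15.2,0],"turn":[0,0,0.08],"jaw":1},
    {"travel":[3.6,-15.0,0],"turn":[0,0,0.08],"jaw":1},
  ],
)

```text
time: 11.1
ee_pos: [0.4415, -0.0028, 0.1558]
eef_rot: [0.499, 0.867, -0.002, -0.001]
wrist_force: [2.2, 0.9, -7.5]
gripper_width: 0.0218
gripper_force: 39.6
```

Run:
```python
from h import *
st()
```

```text
11.1 [-0.302 -0.393 -0.493  1.472 -0.003  0.742] [ 0.4415 -0.0028  0.1558] [ 2.2  0.9 -7.5] 0.021846431621321796
[[-0.502  0.865 -0.003]
 [ 0.865  0.502 -0.002]
 [-0.    -0.003 -1.   ]]
```

Request:
arm_command(
  moves=[
    {"travel":[4.8,-14.7,0],"turn":[0,0,0.08],"jaw":1},
    {"travel":[5.9,-14.2,0],"turn":[0,0,0.08],"jaw":1},
    {"travel":[7.0,-13.7,0],"turn":[0,0,0.08],"jaw":1},
    {"travel":[8.1,-13.1,0],"turn":[0,0,0.08],"jaw":1},
    {"travel":[9.1,-12.4,0],"turn":[0,0,0.08],"jaw":1},
    {"travel":[10.1,-11.6,0],"turn":[0,0,0.08],"jaw":1},
    {"travel":[0,0,0],"turn":[0,0,0],"jaw":1},
  ],
)

```text
time: 11.68
ee_pos: [0.4888, -0.0833, 0.1558]
eef_rot: [0.278, 0.96, -0.001, 0.001]
wrist_force: [3.9, 4.2, -6.5]
gripper_width: 0.0215
gripper_force: 40.0
```

Request:
arm_command(
  moves=[
    {"travel":[11.0,-10.8,0],"turn":[0,0,0.08],"jaw":1},
    {"travel":[11.8,-9.9,0],"turn":[0,0,0.08],"jaw":1},
    {"travel":[12.6,-8.9,0],"turn":[0,0,0.08],"jaw":1},
    {"travel":[0,0,0],"turn":[0,0,0],"jaw":1},
  ],
)

```text
time: 12.02
ee_pos: [0.5245, -0.1118, 0.1556]
eef_rot: [0.161, 0.987, -0.001, 0.001]
wrist_force: [2.5, 5.6, -6.9]
gripper_width: 0.0215
gripper_force: 40.2
```

Run:
```python
from h import *
st()
s=snap('wrist');save(s,'wr9')
```

```text
12.0167 [-4.540e-01 -9.500e-02 -2.400e-01  1.423e+00 -1.000e-03 -1.310e-01] [ 0.5245 -0.1118  0.1556] [ 2.5  5.6 -6.9] 0.02145456469403603
[[-0.948  0.318  0.002]
 [ 0.318  0.948 -0.002]
 [-0.003 -0.001 -1.   ]]
```

View pics/wr9.png

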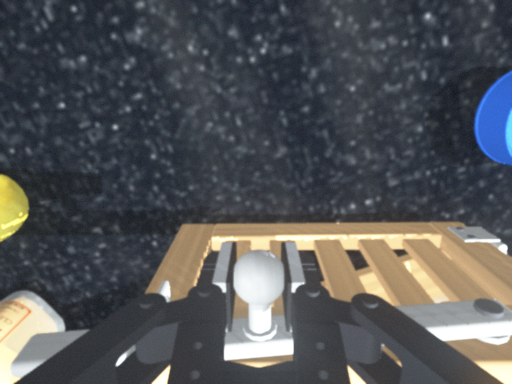

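Run:
```python
from arc import *
o,e=rows((524.5,-111.8),[.08,.08,.08]+[.02]*8)
for x in o:print(x)
```

```text
[13.3, -7.6, 0.08]
[13.8, -6.5, 0.08]
[14.3, -5.4, 0.08]
[3.6, -1.2, 0.02]
[3.7, -1.1, 0.02]
[3.7, -1.0, 0.02]
[3.7, -1.0, 0.02]
[3.7, -0.9, 0.02]
[3.7, -0.8, 0.02]
[3.8, -0.7, 0.02]
[3.8, -0.7, 0.02]
```

Request:
arm_command(
  moves=[
    {"travel":[13.3,-7.1,0],"turn":[0,0,0.08],"jaw":1},
    {"travel":[13.8,-6.2,0],"turn":[0,0,0.08],"jaw":1},
    {"travel":[9.5,-3.6,0],"turn":[0,0,0.053],"jaw":1},
    {"travel":[4.8,-1.8,0],"turn":[0,0,0.027],"jaw":1},
    {"travel":[0,0,0],"turn":[0,0,0],"jaw":1},
  ],
)

```text
time: 12.48
ee_pos: [0.5644, -0.1306, 0.1556]
eef_rot: [0.044, 0.999, -0.002, 0.0]
wrist_force: [0.2, 0.3, -6.5]
gripper_width: 0.0214
gripper_force: 40.3
```

Run:
```python
from h import *
st()
s=snap('wrist');save(s,'wr10');P=pts(s)*1000
H=np.array([626.3,50.2]);y=R.from_quat(robot.sense()['eef_rot']).as_matrix()[:2,1];f=-y/np.linalg.norm(y);o=np.array([f[1],-f[0]])
if o[0]>0:o=-o
t=(P[...,:2]-H)@f;n=(P[...,:2]-H)@o
for k in range(75,300,15):
    q=(abs(n-14)<3)&(P[...,2]>150)&(P[...,2]<215)&(abs(t-k)<6)
    if q.sum()>4: print(k,q.sum(),np.percentile(P[q][:,2],[50,95]).round(1))
for n_ in('top','scene'): save(snap(n_),n_+'10')
a=cv2.resize(cv2.imread('pics/top10.png')[120:220,210:345],(405,300));b=cv2.resize(cv2.imread('pics/wr10.png'),(395,300))
cv2.imwrite('pics/c10.png',np.hstack([a,b]))
```

```text
12.4833 [-0.451  0.038 -0.109  1.422 -0.003 -0.364] [ 0.5644 -0.1306  0.1556] [ 0.2  0.3 -6.5] 0.02135574979669326
[[-0.996  0.087  0.001]
 [ 0.087  0.996 -0.004]
 [-0.001 -0.003 -1.   ]]
75 311 [169.6 170.6]
90 349 [171.  172.2]
105 182 [169.1 172.9]
165 55 [179.1 180.4]
180 469 [180.  181.6]
195 590 [180.6 182.8]
240 40 [187.1 187.8]
270 457 [178.9 188.8]
285 881 [185.7 191.8]
```

Request:
arm_command(
  moves=[
    {"travel":[3.7,-1.1,0],"turn":[0,0,0.02],"jaw":1},
    {"travel":[3.7,-1.0,0],"turn":[0,0,0.02],"jaw":1},
    {"travel":[3.7,-0.9,0],"turn":[0,0,0.02],"jaw":1},
    {"travel":[0,0,0],"turn":[0,0,0],"jaw":1},
  ],
)

```text
time: 12.97
ee_pos: [0.575, -0.1336, 0.1562]
eef_rot: [0.014, 1.0, -0.002, 0.0]
wrist_force: [-1.0, -3.6, -5.8]
gripper_width: 0.0215
gripper_force: 40.3
```

Request:
arm_command(
  moves=[
    {"travel":[1.9,-0.5,0],"turn":[0,0,0.01],"jaw":1},
    {"travel":[0,0,0],"turn":[0,0,0],"jaw":1},
  ],
)

```text
time: 13.13
ee_pos: [0.5765, -0.134, 0.1562]
eef_rot: [0.009, 1.0, -0.002, 0.0]
wrist_force: [-2.1, -6.1, -5.6]
gripper_width: 0.0211
gripper_force: 40.3
```

```bash
python3 -c "
from h import *
for i in range(3): st()"
```

```text
13.1333 [-0.447  0.076 -0.068  1.424 -0.004 -0.429] [ 0.5765 -0.134   0.1562] [-2.1 -6.1 -5.6] 0.02112650856958234
[[-1.     0.018  0.   ]
 [ 0.018  1.    -0.004]
 [-0.    -0.004 -1.   ]]
13.1333 [-0.447  0.076 -0.068  1.424 -0.004 -0.429] [ 0.5765 -0.134   0.1562] [-2.1 -6.1 -5.6] 0.02112650856958234
[[-1.     0.018  0.   ]
 [ 0.018  1.    -0.004]
 [-0.    -0.004 -1.   ]]
13.1333 [-0.447  0.076 -0.068  1.424 -0.004 -0.429] [ 0.5765 -0.134   0.1562] [-2.1 -6.1 -5.6] 0.02112650856958234
[[-1.     0.018  0.   ]
 [ 0.018  1.    -0.004]
 [-0.    -0.004 -1.   ]]
```

Request:
arm_command(
  moves=[
    {"travel":[0,-1.0,0],"turn":[0,0,0],"jaw":1},
    {"travel":[0,0,0],"turn":[0,0,0],"jaw":1},
  ],
)

```text
time: 13.3
ee_pos: [0.5763, -0.1341, 0.156]
eef_rot: [0.009, 1.0, -0.001, 0.0]
wrist_force: [-0.0, 0.1, -5.8]
gripper_width: 0.0212
gripper_force: 40.3
```

Request:
arm_command(
  moves=[
    {"travel":[0.9,-0.2,0],"turn":[0,0,0.005],"jaw":1},
    {"travel":[0,0,0],"turn":[0,0,0],"jaw":1},
  ],
)

```text
time: 13.47
ee_pos: [0.5772, -0.1343, 0.156]
eef_rot: [0.006, 1.0, -0.001, -0.0]
wrist_force: [-0.6, 0.7, -6.5]
gripper_width: 0.0217
gripper_force: 40.3
```

Request:
arm_command(
  moves=[
    {"travel":[1,-0.2,0],"turn":[0,0,0.005],"jaw":1},
    {"travel":[0,0,0],"turn":[0,0,0],"jaw":1},
  ],
)

```text
time: 13.63
ee_pos: [0.5781, -0.1345, 0.1559]
eef_rot: [0.004, 1.0, -0.001, -0.0]
wrist_force: [-0.5, 0.8, -6.5]
gripper_width: 0.0215
gripper_force: 40.3
```

Request:
arm_command(
  moves=[
    {"travel":[1,-0.2,0],"turn":[0,0,0.005],"jaw":1},
    {"travel":[0,0,0],"turn":[0,0,0],"jaw":1},
  ],
)

```text
time: 13.8
ee_pos: [0.579, -0.1348, 0.1559]
eef_rot: [0.001, 1.0, -0.001, -0.0]
wrist_force: [-1.3, 0.9, -6.9]
gripper_width: 0.0216
gripper_force: 40.3
```

Request:
arm_command(
  moves=[
    {"travel":[1,-0.2,0],"turn":[0,0,0.005],"jaw":1},
    {"travel":[0,0,0],"turn":[0,0,0],"jaw":1},
  ],
)

```text
time: 13.97
ee_pos: [0.58, -0.135, 0.1559]
eef_rot: [-0.001, 1.0, -0.001, -0.0]
wrist_force: [-2.8, 2.8, -6.1]
gripper_width: 0.0214
gripper_force: 40.3
```

Request:
arm_command(
  moves=[
    {"travel":[1,-0.2,0],"turn":[0,0,0.005],"jaw":1},
    {"travel":[0,0,0],"turn":[0,0,0],"jaw":1},
  ],
)

```text
time: 14.13
ee_pos: [0.581, -0.1353, 0.1559]
eef_rot: [-0.004, 1.0, -0.001, -0.0]
wrist_force: [-4.4, 2.7, -6.3]
gripper_width: 0.0218
gripper_force: 40.3
```

Request:
arm_command(
  moves=[
    {"travel":[0.5,0,0],"turn":[0,0,0.003],"jaw":1},
    {"travel":[0,0,0],"turn":[0,0,0],"jaw":1},
    {"travel":[0,0,0],"turn":[0,0,0],"jaw":1},
    {"travel":[0,0,0],"turn":[0,0,0],"jaw":1},
  ],
)

```text
time: 14.47
ee_pos: [0.5815, -0.1354, 0.1559]
eef_rot: [-0.005, 1.0, -0.001, -0.0]
wrist_force: [-4.3, 2.3, -7.0]
gripper_width: 0.0211
gripper_force: 40.3
```

Request:
arm_command(
  moves=[
    {"travel":[0.5,0,0],"turn":[0,0,0.003],"jaw":1},
    {"travel":[0,0,0],"turn":[0,0,0],"jaw":1},
    {"travel":[0,0,0],"turn":[0,0,0],"jaw":1},
  ],
)

```text
time: 14.72
ee_pos: [0.5819, -0.1355, 0.1559]
eef_rot: [-0.006, 1.0, -0.002, -0.0]
wrist_force: [-5.3, 1.9, -6.4]
gripper_width: 0.0213
gripper_force: 40.3
```

Request:
arm_command(
  moves=[
    {"travel":[0.5,-0.1,0],"turn":[0,0,0.003],"jaw":1},
    {"travel":[0,0,0],"turn":[0,0,0],"jaw":1},
    {"travel":[0,0,0],"turn":[0,0,0],"jaw":1},
  ],
)

```text
time: 14.97
ee_pos: [0.5824, -0.1356, 0.1559]
eef_rot: [-0.008, 1.0, -0.002, -0.0]
wrist_force: [-5.0, 2.4, -6.8]
gripper_width: 0.022
gripper_force: 40.3
```

Request:
arm_command(
  moves=[
    {"travel":[0.5,-0.1,0],"turn":[0,0,0.003],"jaw":1},
    {"travel":[0,0,0],"turn":[0,0,0],"jaw":1},
    {"travel":[0,0,0],"turn":[0,0,0],"jaw":1},
  ],
)

```text
time: 15.22
ee_pos: [0.5828, -0.1357, 0.1559]
eef_rot: [-0.009, 1.0, -0.002, -0.0]
wrist_force: [-4.7, 2.4, -6.7]
gripper_width: 0.0212
gripper_force: 40.3
```

Request:
arm_command(
  moves=[
    {"travel":[0.4,-0.1,0],"turn":[0,0,0.002],"jaw":1},
    {"travel":[0,0,0],"turn":[0,0,0],"jaw":1},
    {"travel":[0,0,0],"turn":[0,0,0],"jaw":1},
  ],
)

```text
time: 15.47
ee_pos: [0.5831, -0.1358, 0.1558]
eef_rot: [-0.01, 1.0, -0.002, -0.001]
wrist_force: [-6.5, 1.1, -6.7]
gripper_width: 0.0216
gripper_force: 40.3
```

Run:
```python
from h import *
st()
s=snap('top');save(s,'top11')
sc=snap('scene');save(sc,'sc11')
a=cv2.resize(s['color'][135:215,220:330],(400,300),interpolation=2);b=cv2.resize(sc['color'][130:230,195:330],(400,300),interpolation=2)
cv2.imwrite('pics/c11.png',np.hstack([a,b])[...,::-1])
```

```text
15.4667 [-0.445  0.099 -0.045  1.427 -0.003 -0.466] [ 0.5831 -0.1358  0.1558] [-6.5  1.1 -6.7] 0.02158191148988303
[[-1.    -0.02  -0.001]
 [-0.02   1.    -0.003]
 [ 0.001 -0.003 -1.   ]]
```

Request:
arm_command(
  moves=[
    {"travel":[0.4,-0.1,0],"turn":[0,0,0.002],"jaw":1},
    {"travel":[0,0,0],"turn":[0,0,0],"jaw":1},
    {"travel":[0,0,0],"turn":[0,0,0],"jaw":1},
  ],
)

```text
time: 15.82
ee_pos: [0.5831, -0.1358, 0.1557]
eef_rot: [-0.011, 1.0, -0.001, -0.001]
wrist_force: [-8.6, 1.6, -6.0]
gripper_width: 0.0214
gripper_force: 40.3
```

Request:
arm_command(
  moves=[
    {"travel":[0.3,0,0],"turn":[0,0,0.002],"jaw":1},
    {"travel":[0,0,0],"turn":[0,0,0],"jaw":1},
    {"travel":[0,0,0],"turn":[0,0,0],"jaw":1},
  ],
)

```text
time: 16.07
ee_pos: [0.5831, -0.1358, 0.1556]
eef_rot: [-0.012, 1.0, -0.001, -0.001]
wrist_force: [-9.8, 1.6, -5.6]
gripper_width: 0.0218
gripper_force: 40.3
```

The firm stop is at x = 583.1 mm, so I'll ease back slightly and lower the bar.

Request:
arm_command(
  moves=[
    {"travel":[-0.3,0,-2],"turn":[0,0,0],"jaw":1},
    {"travel":[0,0,-2],"turn":[0,0,0],"jaw":1},
    {"travel":[0,0,-1],"turn":[0,0,0],"jaw":1},
  ],
)

```text
time: 16.32
ee_pos: [0.5832, -0.1361, 0.1511]
eef_rot: [-0.012, 1.0, -0.002, -0.001]
wrist_force: [-9.3, 0.3, -0.8]
gripper_width: 0.0214
gripper_force: 40.7
```

Request:
arm_command(
  moves=[
    {"travel":[0,0,-1],"turn":[0,0,0],"jaw":1},
    {"travel":[0,0,-1],"turn":[0,0,0],"jaw":1},
    {"travel":[0,0,0],"turn":[0,0,0],"jaw":1},
  ],
)

```text
time: 16.57
ee_pos: [0.5832, -0.1361, 0.1495]
eef_rot: [-0.012, 1.0, -0.002, -0.001]
wrist_force: [-10.4, -0.6, -0.8]
gripper_width: 0.0215
gripper_force: 40.7
```

Request:
arm_command(
  moves=[
    {"travel":[0,0,-1],"turn":[0,0,0],"jaw":1},
    {"travel":[0,0,-1],"turn":[0,0,0],"jaw":1},
    {"travel":[0,0,0],"turn":[0,0,0],"jaw":1},
  ],
)

```text
time: 16.82
ee_pos: [0.5832, -0.1362, 0.1478]
eef_rot: [-0.012, 1.0, -0.002, -0.001]
wrist_force: [-12.0, -1.0, 1.5]
gripper_width: 0.0216
gripper_force: 40.9
```

Request:
arm_command(
  moves=[
    {"travel":[-0.5,0,0],"turn":[0,0,0],"jaw":1},
    {"travel":[0,0,0],"turn":[0,0,0],"jaw":1},
    {"travel":[0,0,0],"turn":[0,0,0],"jaw":1},
  ],
)

```text
time: 17.07
ee_pos: [0.5832, -0.1362, 0.1481]
eef_rot: [-0.012, 1.0, -0.002, 0.0]
wrist_force: [-9.5, 0.1, 2.4]
gripper_width: 0.0214
gripper_force: 40.9
```

Request:
arm_command(
  moves=[
    {"travel":[0,0,-0.8],"turn":[0,0,0],"jaw":1},
    {"travel":[0,0,-0.7],"turn":[0,0,0],"jaw":1},
    {"travel":[0,0,0],"turn":[0,0,0],"jaw":1},
  ],
)

```text
time: 17.32
ee_pos: [0.5832, -0.1362, 0.1467]
eef_rot: [-0.012, 1.0, -0.002, 0.0]
wrist_force: [-9.5, -0.2, 3.1]
gripper_width: 0.0214
gripper_force: 41.0
```

Request:
arm_command(
  moves=[
    {"travel":[-0.3,0,-0.8],"turn":[0,0,0],"jaw":1},
    {"travel":[0,0,-0.8],"turn":[0,0,0],"jaw":1},
    {"travel":[0,0,0],"turn":[0,0,0],"jaw":1},
  ],
)

```text
time: 17.57
ee_pos: [0.5832, -0.1362, 0.1454]
eef_rot: [-0.012, 1.0, -0.002, 0.0]
wrist_force: [-9.5, -0.6, 5.0]
gripper_width: 0.0214
gripper_force: 41.1
```

Request:
arm_command(
  moves=[
    {"travel":[0,0,-0.8],"turn":[0,0,0],"jaw":1},
    {"travel":[0,0,-0.5],"turn":[0,0,0],"jaw":1},
    {"travel":[0,0,0],"turn":[0,0,0],"jaw":1},
  ],
)

```text
time: 17.82
ee_pos: [0.5832, -0.1363, 0.1433]
eef_rot: [-0.012, 1.0, -0.002, 0.0]
wrist_force: [-5.3, -0.1, -2.7]
gripper_width: 0.0216
gripper_force: 41.2
```

Run:
```python
from h import *
st()
s=snap('wrist');save(s,'wr12');P=pts(s)*1000
H=np.array([626.3,50.2]);y=R.from_quat(robot.sense()['eef_rot']).as_matrix()[:2,1];f=-y/np.linalg.norm(y);o=np.array([f[1],-f[0]])
t=(P[...,:2]-H)@f;n=(P[...,:2]-H)@o
for k in range(75,305,15):
    q=(abs(n-14)<3)&(P[...,2]>145)&(P[...,2]<215)&(abs(t-k)<6)
    if q.sum()>4: print(k,q.sum(),np.percentile(P[q][:,2],[50,95]).round(1))
```

```text
17.8167 [-0.446  0.1   -0.067  1.402 -0.003 -0.47 ] [ 0.5832 -0.1363  0.1433] [-5.3 -0.1 -2.7] 0.02161370174873525
[[-1.    -0.024  0.001]
 [-0.024  1.    -0.004]
 [-0.    -0.004 -1.   ]]
75 182 [169.3 170.2]
90 234 [169.4 170.3]
120 22 [169.6 170.4]
135 6 [169.7 169.9]
165 20 [169.5 170.3]
180 232 [169.6 170.5]
195 214 [169.6 170.5]
240 9 [169.6 170.4]
270 38 [169.8 170.8]
285 155 [169.8 170.7]
```

View pics/wr12.png

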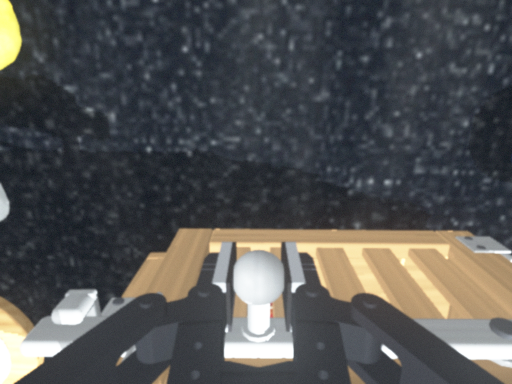

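The wrist view shows the bar level along its length (top about 170 mm), with the catch lip at (75,305) outside it. I'll ease off and release.

Request:
arm_command(
  moves=[
    {"travel":[-0.7,0,0],"turn":[0,0,0],"jaw":1},
    {"travel":[-0.7,0,0],"turn":[0,0,0],"jaw":1},
    {"travel":[-0.5,0,0],"turn":[0,0,0],"jaw":1},
    {"travel":[0,0,0],"turn":[0,0,0],"jaw":1},
  ],
)

```text
time: 18.2
ee_pos: [0.5819, -0.136, 0.1432]
eef_rot: [-0.012, 1.0, -0.002, 0.001]
wrist_force: [-0.3, 0.7, -2.2]
gripper_width: 0.0214
gripper_force: 41.2
```

Request:
arm_command(
  moves=[
    {"travel":[0,0,0],"turn":[0,0,0],"jaw":0.5},
    {"travel":[0,0,0],"turn":[0,0,0],"jaw":0.3},
    {"travel":[0,0,0],"turn":[0,0,0],"jaw":0},
    {"travel":[0,0,0],"turn":[0,0,0],"jaw":0},
    {"travel":[0,0,0],"turn":[0,0,0],"jaw":0},
    {"travel":[0,0,0],"turn":[0,0,0],"jaw":0},
  ],
)

```text
time: 18.7
ee_pos: [0.5814, -0.1359, 0.1428]
eef_rot: [-0.012, 1.0, -0.002, 0.0]
wrist_force: [0.0, -0.1, 0.6]
gripper_width: 0.0851
gripper_force: 0.0
```

Request:
arm_command(
  moves=[
    {"travel":[0,0,15],"turn":[0,0,0],"jaw":0},
    {"travel":[0,0,25],"turn":[0,0,0],"jaw":0},
    {"travel":[0,0,30],"turn":[0,0,0],"jaw":0},
    {"travel":[-10,0,30],"turn":[0,0,0],"jaw":0},
    {"travel":[-20,0,10],"turn":[0,0,0],"jaw":0},
    {"travel":[-20,-10,0],"turn":[0,0,0],"jaw":0},
    {"travel":[-20,-10,0],"turn":[0,0,0],"jaw":0},
    {"travel":[0,0,0],"turn":[0,0,0],"jaw":0},
  ],
)

```text
time: 19.37
ee_pos: [0.5094, -0.157, 0.2535]
eef_rot: [-0.012, 1.0, -0.002, 0.0]
wrist_force: [-0.1, -0.1, 0.9]
gripper_width: 0.0854
gripper_force: 0.0
```

Run:
```python
from h import *
from scipy.optimize import least_squares
st()
s=snap('wrist');P=pts(s)*1000;save(s,'wr13')
m=(np.linalg.norm(P-[582,-136,160],axis=2)<18)&(P[...,2]>152)
q=P[m];print(len(q))
if len(q)>50: print('knob',least_squares(lambda p:np.linalg.norm(q-p,axis=1)-12,[582,-136,160],loss='soft_l1',f_scale=1).x)
sc=snap('scene');save(sc,'sc13')
cv2.imwrite('pics/c13.png',np.hstack([cv2.resize(s['color'],(400,300)),cv2.resize(sc['color'][120:220,195:328],(400,300),interpolation=2)])[...,::-1])
```

```text
19.3667 [-0.543 -0.096 -0.063  1.601 -0.003 -0.566] [ 0.5094 -0.157   0.2535] [-0.1 -0.1  0.9] 0.08537425550876514
[[-1.    -0.023  0.   ]
 [-0.023  1.    -0.004]
 [-0.    -0.004 -1.   ]]
743
knob [ 582.62650194 -135.42155351  159.92689045]
```

View pics/c13.png

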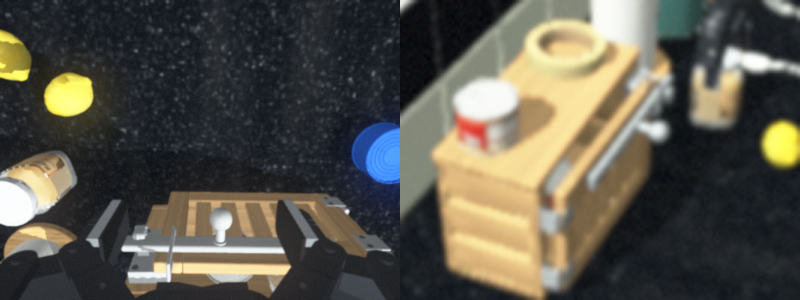

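The gate is shut with the bar level at (215,245) behind the lip at (138,235), and the knob has stayed at x = 582.6 mm after release. Everything else is in place, so I'm handing in.

```bash
python3 -c "
from rig import robot
print(robot.sign_off())"
```

```text
the job is handed in; nothing more can be done
None
```

The tin is against the back panel and the gate is shut, held by its bar dropped level behind the catch; I handed it in at about 19 s, with peak push forces of about 8.5 N on the tin and 12 N at the knob, roughly 9 N at the striker plate.

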